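# Sweep the chopped vegetables into the board's catch tray

### The arm

A 7-joint arm with a two-finger parallel gripper is mounted at the origin on a cart in front of the work surface, level with it; the furniture and walls round the work are solid. World frame = base frame: x ahead of the robot, y to its left, z up, the work surface at z = 0. Lengths are in m, angles in rad, forces in N, time in s.
With the tool pointing down it reaches from about 0.35 to 0.9 m from the base axis. Payload 8.1 kg.
Tool frame: the origin (TCP) lies at the very end of the fingers, on their centre line; the grasp point (between the pads) lies 19 mm behind it; z points along the fingers, y is the line along which they close (so a half turn about z gives the same grasp; the last joint's range is limited). The gripper opens to 92 mm and grips with 3 to 60 N. Pads are 19 mm wide; open, the fingers measure 130 mm over their backs; the gripper's body (75 mm by 190 mm) begins 47 mm behind the grasp point.
Start: joints at [-1.438, 0.434, 0.025, 1.573, -0.012, 1.134, -0.075], TCP at [0.146, 0.608, 0.227] pointing down, gripper open.
Joint ranges: [-2.62, 2.62], [-0.44, 2.09], [-1.27, 1.32], [0.08, 2.57], [-1.32, 4.46], [0.12, 2], [-2.74, 2.74]. Speed limits (rad/s): [2.22, 2.22, 3.01, 3.01, 3.14, 3.14, 3.14].

### API

Orientations are given as a rotation vector (axis times angle).
In Python, from cell import arm gives the robot as it stands.
- The arm moves only by the tool drive_tool, never from a script. Its argument "targets" is a list of rows, each a list of 7 numbers: the turn, a rotation vector about the world's x, y, z in units of 5 degrees (1.0 is 5 degrees), then the shift along the world's x, y, z in units of 40 mm (1.0 is 40 mm), then the opening, from 0 (shut) to 1 (fully open). In form: [[wx, wy, wz, dx, dy, dz, fingers], ...]. A call has 1 to 5 rows; each row is the pose to reach, as a shift and turn from the pose commanded when the call began; what a row does not reach only later rows make up. A row lasts 1/10 s, in which the tool goes at most 50 mm and 8.59 degrees, less where a joint would pass 70% of its speed; a pose out of reach is approached as far as the arm can. A call with a gripper value outside its range is refused whole. The fingers move at their own pace and stop on an object; "force" is the grip in N (left out, the last holds). Time passes only in rows, so rows that repeat a pose let the fingers close. It gives the time, the measured TCP pose, the force, the opening and the grip force at its end, in the units of the state.
- arm.observe(): the state, without advancing time (a new reading comes with each control period).
- arm.get_image(name): name is "scene" or "top"; returns a dict with "pixels" (480x640x3 uint8, red, green, blue), "intrinsics" (3x3 intrinsics, pixels), "k1" (the pictures are not rectified: a ray, as slopes to the right and down, at radius r is drawn at 1 + k1 r^2 times it, then the intrinsics apply), "rvec" (rotation vector, rad) and "tvec" (3), from world to camera coordinates, as OpenCV has them. Camera axes: x right, y down, z forward; pixel columns grow to the right and rows downward; lengths in m; the calibration is good to about 2 mm. A picture is of the moment at which its call begins. There is no depth.
- arm.sign_off(): hands the job in; it is judged then, once.
The state is a dict: "clock": time; "joints": joint angles; "dq": joint speeds; "joint_efforts": joint torques, N m; "position": TCP position; "ee_rot": TCP orientation; "force": force on the tool from outside, world axes, zero at the start; "ft_torque": the same for the moment, N m; "width": opening from 0.0 (shut) to 1.0 (fully open); "gripper_force": force on a finger pad.
Only numpy, scipy, OpenCV 4.12 (cv2) and the standard library are available. Lean on these libraries where they do the work, as an engineer would, in place of code of your own. Each camera call takes 0.05 s, during which the arm holds its last target. There are 200 camera calls.

### The job

Pull the catch tray right out from under the chopping board, take the bench scraper from its block and with it sweep all five vegetable pieces off the end of the board into the tray, keeping the gripper itself off the food. Then stand the scraper fully back in the slot of its block and push the tray, with all the pieces in it, fully home; leave the other things where they are.

Things in the scene. Friction and masses are not known exactly. Their poses are not given: they have to be found in the camera images.
- station: Wooden chopping board on a plinth, fixed; position and yaw vary. 236 mm along its x, 300 mm along its y. Origin at the middle of its underside, z up. The catch tray slides out under its +y end (the left, seen from the robot); the tray's wooden front, 14 mm thick, covers that end when closed and reaches up to 2 mm below the board top.
- board_top (a point): Middle of the flat board top, 100 mm above the worktop; axes as the station's. The flat spans x -100..+100 mm and y -150..+150 mm. Along both long sides (beyond x = -100 and +100 mm) runs a dark lip 18 mm wide, 10 mm higher than the flat; the two ends (y = -150 and +150 mm) have no lip.
- tray (a joint): Slide of the steel catch tray, m: 0 fully home, 0.15 pulled out to its stop; it moves along the station's +y and stays where it is left (about 1.5 N of friction, more when moved fast). It may start slightly ajar, up to 0.02.
- tray_handle (a point): Middle of the tray's steel bar pull: a round bar 12 mm thick and 110 mm long, parallel to the station's x, 82 mm above the worktop; its axis stands 40 mm in front (+y) of the tray's wooden front, its posts 45 mm to either side of the middle; free from above. Moves with the tray; axes as the station's.
- tray_floor (a point): Middle of the tray's inner floor, 11 mm above the worktop; axes as the station's; moves with the tray. Inside it is 194 mm along x and 198 mm along y; the steel sides are 54 mm high, the wooden front at the +y end 87 mm. With the tray right out, the inner 150 mm next to its front lie open beyond the board's end.
- scraper: Bench scraper standing upright in its block. Flat steel blade 150 mm wide (its x) and 4 mm thick (its y), with a black handle along its top; 110 mm tall. Origin: middle of the blade's lower edge; z up to the handle. 220 g.
- scraper_handle (a point): Centre of the scraper's handle, 95 mm above the blade's lower edge. Handle 150 mm long (x), 22 mm thick (y), 30 mm high; grip it across its thickness from above. Axes as the scraper's.
- stand_slot (a point): Middle of the mouth of the slot in the dark wooden block that holds the scraper, 70 mm above the worktop; the block is fixed, 184 x 62 mm; its position and yaw vary. The slot is 159 mm long (this point's x), 10 mm wide (y), 55 mm deep, its mouth chamfered by 3 mm. The standing scraper's lower edge rests on the slot's floor.
- carrot_a: Half a carrot piece (orange), cut lengthways and lying cut face down, tapering: 62 mm long along its own x, 36 mm wide, 18 mm high, about 50 g; slides, hardly rolls. Origin: middle of the cut face. One of five pieces on the board; which lies where varies.
- carrot_b: Half a carrot piece (orange), cut lengthways and lying cut face down: 62 mm long along its own x, 34 mm wide, 17 mm high, about 50 g; slides, hardly rolls. Origin: middle of the cut face. One of five pieces on the board; which lies where varies.
- carrot_c: Half a carrot piece (orange), cut lengthways and lying cut face down: 62 mm long along its own x, 38 mm wide, 19 mm high, about 50 g; slides, hardly rolls. Origin: middle of the cut face. One of five pieces on the board; which lies where varies.
- courgette_a: Half a courgette piece (dark green), cut lengthways and lying cut face down: 62 mm long along its own x, 42 mm wide, 21 mm high, about 50 g; slides, hardly rolls. Origin: middle of the cut face. One of five pieces on the board; which lies where varies.
- courgette_b: Half a courgette piece (dark green), cut lengthways and lying cut face down: 60 mm long along its own x, 42 mm wide, 21 mm high, about 50 g; slides, hardly rolls. Origin: middle of the cut face. One of five pieces on the board; which lies where varies.
- peeler: Bystander: dark green vegetable peeler, 170 mm, lying on the worktop far left, beyond the tray.
- lemon: Bystander: yellow lemon, 71 mm, on the worktop right of the board.
- salt_shaker: Bystander: glass salt shaker with grey top, 44 mm wide, 90 mm tall, behind the board.
- pepper_mill: Bystander: dark wooden pepper mill, 58 mm wide, 170 mm tall, behind the board.
- honey_jar: Bystander: honey jar with black cap, 65 mm wide, 86 mm tall, behind the board.
- mug: Bystander: pale blue mug, 82 mm wide, 94 mm tall, far left.

How it is judged:
On the way, in this order (a step that is already met when the one before it is completed fails the run):
1. the tray is pulled out (more than 120 mm) (value of joint tray above 0.12 m), for 0.2 s.
2. all five pieces have been swept into the open tray (x of carrot_a in the frame of tray_floor between -0.105 and 0.105 m and y of carrot_a in the frame of tray_floor between -0.105 and 0.105 m and z of carrot_a in the frame of tray_floor between -0.01 and 0.06 m and x of carrot_b in the frame of tray_floor between -0.105 and 0.105 m and y of carrot_b in the frame of tray_floor between -0.105 and 0.105 m and z of carrot_b in the frame of tray_floor between -0.01 and 0.06 m and x of carrot_c in the frame of tray_floor between -0.105 and 0.105 m and y of carrot_c in the frame of tray_floor between -0.105 and 0.105 m and z of carrot_c in the frame of tray_floor between -0.01 and 0.06 m and x of courgette_a in the frame of tray_floor between -0.105 and 0.105 m and y of courgette_a in the frame of tray_floor between -0.105 and 0.105 m and z of courgette_a in the frame of tray_floor between -0.01 and 0.06 m and x of courgette_b in the frame of tray_floor between -0.105 and 0.105 m and y of courgette_b in the frame of tray_floor between -0.105 and 0.105 m and z of courgette_b in the frame of tray_floor between -0.01 and 0.06 m and value of joint tray above 0.08 m), for 0.2 s.
At the end, for the whole second after the job is handed in: All five pieces lie inside the catch tray, the tray is fully home (within 8 mm), the scraper stands upright (within 0.15 rad) in the slot of its block with its lower edge at least 40 mm below the slot's mouth, and the scraper is at rest (x of carrot_a in the frame of tray_floor between -0.105 and 0.105 m and y of carrot_a in the frame of tray_floor between -0.105 and 0.105 m and z of carrot_a in the frame of tray_floor between -0.01 and 0.06 m and x of carrot_b in the frame of tray_floor between -0.105 and 0.105 m and y of carrot_b in the frame of tray_floor between -0.105 and 0.105 m and z of carrot_b in the frame of tray_floor between -0.01 and 0.06 m and x of carrot_c in the frame of tray_floor between -0.105 and 0.105 m and y of carrot_c in the frame of tray_floor between -0.105 and 0.105 m and z of carrot_c in the frame of tray_floor between -0.01 and 0.06 m and x of courgette_a in the frame of tray_floor between -0.105 and 0.105 m and y of courgette_a in the frame of tray_floor between -0.105 and 0.105 m and z of courgette_a in the frame of tray_floor between -0.01 and 0.06 m and x of courgette_b in the frame of tray_floor between -0.105 and 0.105 m and y of courgette_b in the frame of tray_floor between -0.105 and 0.105 m and z of courgette_b in the frame of tray_floor between -0.01 and 0.06 m and x of scraper in the frame of stand_slot between -0.02 and 0.02 m and y of scraper in the frame of stand_slot between -0.012 and 0.012 m and z of scraper in the frame of stand_slot between -0.065 and -0.04 m and angle between scraper's own z axis and vertical below 0.15 rad and value of joint tray below 0.008 m and linear speed of scraper below 0.03 m/s); the robot touches nothing.
It fails at once if the gripper or arm pushes on a vegetable piece (more than 0.5 N) (contact force between any of the fingers, the arm and carrot_a above 0.5 N or contact force between any of the fingers, the arm and carrot_b above 0.5 N or contact force between any of the fingers, the arm and carrot_c above 0.5 N or contact force between any of the fingers, the arm and courgette_a above 0.5 N or contact force between any of the fingers, the arm and courgette_b above 0.5 N).
It fails at once if a bystander is moved by more than 20 mm (distance of any of peeler, lemon, salt_shaker, pepper_mill, honey_jar, mug from where it was at the start of the episode above 0.02 m).
It also fails if it takes over 72 s, if anything falls off the work surface, if the arm or the gripper's body presses on something with over 40 N, if the wrist force passes 120 N, or if a joint passes its speed limit or range.

## Working session

There is one attempt and no reset: what is moved stays moved. The work goes in short steps, Python scripts to look and compute and a tool call to move; the robot and the scene stay as the last step left them, time stands still between calls to the robot, and variables do not carry over. Pictures are saved under pics/ and viewed, at most 10 in all, crops included, and the job is handed in when it is done.

Besides the shell and the picture viewer there is one more tool, called after "Emit:" by a JSON object that holds its "api" and its "payload". drive_tool: Moves the arm, as the interface text tells. Its arguments: {"type":"object","properties":{"targets":{"type":"array"},"force":{"type":"number"}},"required":["targets"]}

```bash
mkdir -p pics
cat > h.py <<'E'
import numpy as np, cv2, json
from cell import arm
def shot(name,fn=None):
    d=arm.get_image(name)
    if fn: cv2.imwrite('pics/'+fn,d['pixels'][:,:,::-1])
    return d
def ray(d,uv):
    K=np.array(d['intrinsics'],float);uv=np.atleast_2d(np.array(uv,float))
    k=np.array([float(d['k1']),0,0,0])
    n=cv2.undistortPoints(uv.reshape(-1,1,2),K,k).reshape(-1,2)
    R=cv2.Rodrigues(np.array(d['rvec'],float))[0];t=np.array(d['tvec'],float).ravel()
    return -R.T@t,(np.c_[n,np.ones(len(n))]@R)
def plane(d,uv,z):
    o,r=ray(d,uv); return o+r*((z-o[2])/r[:,2])[:,None]
def proj(d,P):
    return cv2.projectPoints(np.array(P,float).reshape(-1,1,3),np.array(d['rvec'],float),np.array(d['tvec'],float),np.array(d['intrinsics'],float),np.array([float(d['k1']),0,0,0]))[0].reshape(-1,2)
E
python3 - <<'E'
from h import *
for n in('scene','top'):
    d=shot(n,n+'0.png');print(n,d['intrinsics'],d['k1'],ray(d,[320,240]))
print(arm.observe())
E
```

```text
scene [[479.01526751   0.         315.35189592]
 [  0.         479.01526751 235.79615224]
 [  0.           0.           1.        ]] -0.09176868033076786 (array([ 0.09840899, -0.45165428,  1.03457781]), array([[ 0.4410807 ,  0.45257094, -0.77511196]]))
top [[517.26721976   0.         327.89430633]
 [  0.         517.26721976 239.49151884]
 [  0.           0.           1.        ]] -0.10054119846457941 (array([0.49048234, 0.12179502, 1.38404269]), array([[ 0.10048097,  0.00923775, -0.99501363]]))
{'clock': 0.1, 'joints': array([-1.4376097 ,  0.43514539,  0.02498823,  1.57400919, -0.01158378,
        1.13398983, -0.07510664]), 'dq': array([ 0.00022832, -0.00198489, -0.00054432, -0.00117535, -0.00033585,
       -0.0005781 , -0.00031665]), 'joint_efforts': array([ 2.94188714e-03, -6.69122887e+01,  9.87960398e-01, -3.15144360e+01,
       -6.05118158e-02,  3.73490760e-02,  3.63361607e-05]), 'position': array([0.14596334, 0.60724679, 0.22602735]), 'ee_rot': array([-3.69642026e-01, -3.11975303e+00,  2.21009335e-03]), 'force': array([-0.52913052, -0.72346811, -0.65064483]), 'ft_torque': array([ 0.02521308, -0.01773512,  0.01830769]), 'gripper_force': 0.0, 'width': 1.0007268057463146}
```

View pics/scene0.png

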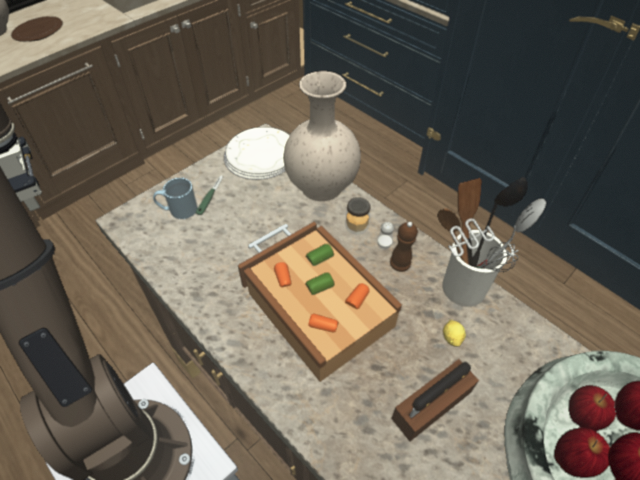

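View pics/top0.png

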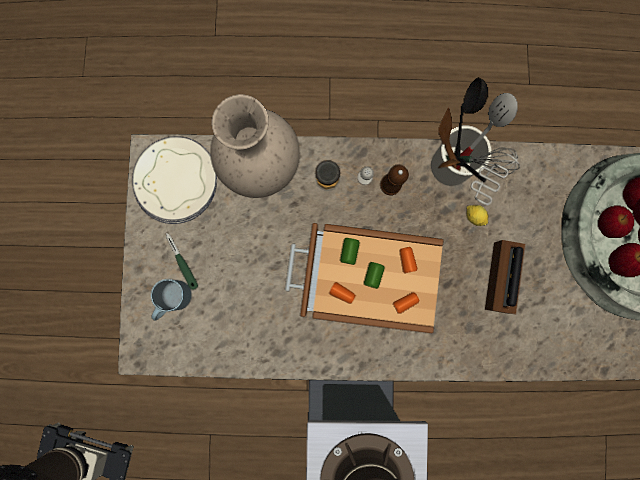

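The pictures show the board at about (375,280) in the top view, its tray handle on the left at (290,268), and the block with the scraper at (505,277). The five pieces lie on the board: green at (350,250) and (374,274), orange at (408,260), (342,292) and (405,302).

```bash
cat > m.py <<'E'
from h import *
def rect(mask,d,z,roi,k=0):
    m=np.zeros_like(mask);x0,y0,x1,y1=roi;m[y0:y1,x0:x1]=mask[y0:y1,x0:x1]
    if k: m=cv2.morphologyEx(m,cv2.MORPH_CLOSE,np.ones((k,k)))
    cs=cv2.findContours(m,0,2)[0]; c=max(cs,key=cv2.contourArea)
    P=plane(d,c.reshape(-1,2),z)[:,:2]
    r=cv2.minAreaRect((P*1000).astype(np.float32));return r,np.round(cv2.boxPoints(r)),c
def pieces(d,z=0.109):
    hsv=cv2.cvtColor(d['pixels'],cv2.COLOR_RGB2HSV);out=[]
    for nm,lo,hi in(('car',(5,190,120),(14,255,255)),('cou',(38,120,20),(75,255,160))):
        m=cv2.inRange(hsv,lo,hi)
        for c in cv2.findContours(m,0,2)[0]:
            if cv2.contourArea(c)>60:
                P=plane(d,c.reshape(-1,2),z)[:,:2];r=cv2.minAreaRect((P*1000).astype(np.float32))
                out.append((nm,np.round(r[0]),np.round(r[1]),round(r[2]),np.round(c.reshape(-1,2).mean(0))))
    return out
E
python3 - <<'E'
from m import *
d=shot('top');px=d['pixels'];hsv=cv2.cvtColor(px,cv2.COLOR_RGB2HSV)
for p in pieces(d):print(p)
for u,v in((330,265),(300,150),(313,270),(310,270),(290,268),(430,242),(433,280),(513,275),(497,275),(496,300),(518,275)):print((u,v),hsv[v,u],px[v,u])
m=cv2.inRange(hsv,(8,60,150),(22,190,255))
print('flat',rect(m,d,.1,(295,215,455,345),15)[:2])
m=cv2.inRange(px,(0,0,0),(48,48,48))
print('hand',rect(m,d,.125,(480,230,535,325),3)[:2])
big=cv2.resize(px[215:345,270:550],None,fx=2.85,fy=2.85,interpolation=2)
cv2.imwrite('pics/crop.png',big[:,:,::-1])
E
```

```text
('car', array([469., -81.]), array([29., 61.]), 30, array([407., 302.]))
('car', array([490.,  76.]), array([59., 30.]), 64, array([342., 293.]))
('car', array([575., -86.]), array([61., 30.]), 13, array([408., 259.]))
('cou', array([536.,  -0.]), array([38., 59.]), 73, array([374., 275.]))
('cou', array([594.,  61.]), array([38., 62.]), 79, array([350., 251.]))
(330, 265) [ 16 121 220] [220 172 116]
(300, 150) [ 16  48 139] [139 127 113]
(313, 270) [ 93  13 176] [167 175 176]
(310, 270) [ 12 151 127] [127  82  52]
(290, 268) [ 85   8 188] [182 188 187]
(430, 242) [ 13 128 149] [149 107  74]
(433, 280) [ 16 118 221] [221 174 119]
(513, 275) [120  18  14] [13 13 14]
(497, 275) [ 13 178  53] [53 32 16]
(496, 300) [ 13 156  85] [85 55 33]
(518, 275) [100  26  29] [26 28 29]
flat (((519.9125366210938, 6.335601806640625), (273.55670166015625, 370.6910705566406), 2.464261293411255), array([[ 375.,  186.],
       [ 391., -185.],
       [ 665., -173.],
       [ 649.,  197.]], dtype=float32))
hand (((534.2058715820312, -345.1464538574219), (31.53663444519043, 153.3298797607422), 81.3175277709961), array([[ 456., -349.],
       [ 608., -372.],
       [ 612., -341.],
       [ 461., -318.]], dtype=float32))
```

View pics/crop.png

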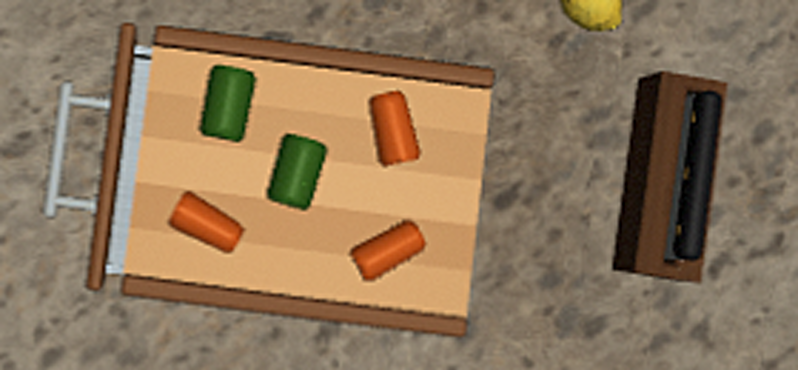

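Run:
```python
from m import *
d=shot('top')
c=lambda *p:np.array(p)/2.85+[270-.5+.5/2.85,215-.5+.5/2.85]
L=plane(d,c((158,27),(494,70),(466,334),(123,295)),.11)[:,:2]*1000
print('lip',L.round(1),L.mean(0));
q=lambda a:np.degrees(np.arctan2(a[1],a[0]))
# local order: (+x,+y),(+x,-y),(-x,-y),(-x,+y)
l=np.array([(118,150),(118,-150),(-118,-150),(-118,150)],float)
def fit(l,W):
    lc=l-l.mean(0);Wc=W-W.mean(0);th=np.arctan2((lc[:,0]*Wc[:,1]-lc[:,1]*Wc[:,0]).sum(),(lc*Wc).sum())
    R=np.array([[np.cos(th),-np.sin(th)],[np.sin(th),np.cos(th)]]);o=W.mean(0)-R@l.mean(0);print('o',o.round(1),'yaw',np.degrees(th).round(2),'res',(l@R.T+o-W).round(1).tolist());return R,o
R,o=fit(l,L)
H=plane(d,c((66,85),(50,215)),.082)[:,:2]*1000;print('handle',H,'local',((H-o)@R).round(1))
F=plane(d,c((122,25),(135,25),(102,289),(89,288)),.098)[:,:2]*1000;print('front local',((F-o)@R).round(1))
B=plane(d,c((661,73),(727,83),(701,282),(636,272)),.07)[:,:2]*1000
fit(np.array([(92,31),(92,-31),(-92,-31),(-92,31)],float),B)
for p in pieces(d):print(p[0],((p[1]-o)@R).round())
S=plane(d,c((693,95),(722,95),(696,260),(675,258)),.125)[:,:2]*1000;print(S.round(1))
s=shot('scene');px=s['pixels']
cv2.imwrite('pics/crops.png',cv2.resize(px[350:450,380:500],None,fx=5,fy=5,interpolation=2)[:,:,::-1])
from scipy.spatial.transform import Rotation as Ro
o=arm.observe();print(o['position'],Ro.from_rotvec(o['ee_rot']).as_matrix().round(3))
```

```text
lip [[ 658.9  121.7]
 [ 626.5 -172.8]
 [ 397.6 -148. ]
 [ 426.9  147.6]] [527.45634139 -12.89630993]
o [527.5 -12.9] yaw -6.09 res [[1.8, 2.1], [2.4, -1.8], [-3.3, -1.5], [-0.8, 1.2]]
handle [[609.31825743 202.33225339]
 [494.21603759 213.75956822]] local [[ 58.6 222.7]
 [-57.1 221.9]]
front local [[ 115.9  179.6]
 [ 117.3  168.2]
 [-114.8  167.8]
 [-115.3  179.1]]
o [ 536.7 -353.8] yaw -8.22 res [[1.4, -0.2], [0.6, 0.1], [-1.2, -0.7], [-0.8, 0.8]]
car [-52. -75.]
car [-47.  84.]
car [ 55. -67.]
cou [ 7. 13.]
cou [58. 81.]
[[ 606.1 -345.2]
 [ 606.5 -371.3]
 [ 463.2 -345.8]
 [ 464.8 -327.2]]
[0.14599201 0.60746723 0.2263633 ] [[-0.972  0.234 -0.   ]
 [ 0.234  0.972 -0.001]
 [-0.    -0.001 -1.   ]]
```

View pics/crops.png

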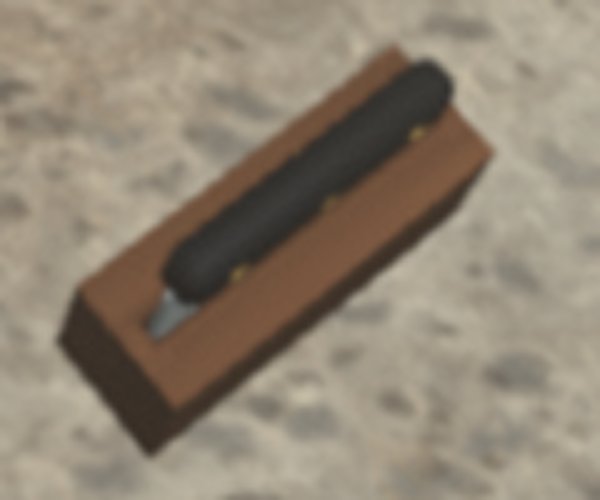

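The station is at (527,-13) mm with yaw -6.1°, the tray is about 18 mm ajar, and the slot is at (537,-354) mm with yaw -8.2°. The crop shows the scraper standing centred in its slot. I'm moving above the tray handle.

Emit:
{"api": "drive_tool", "payload": {"targets": [[0,0,0.12,0.85,-0.83,0,0.3],[0,0,0.25,1.7,-1.66,0,0.3],[0,0,0.37,2.55,-2.5,0,0.3],[0,0,0.49,3.38,-3.33,0,0.3],[0,0,0.49,3.38,-3.33,0,0.3]]}}

```text
clock: 0.75
position: [0.2875, 0.469, 0.227]
ee_rot: [0.317, 3.122, -0.003]
force: [-0.7, 0.2, 1.2]
width: 0.611
gripper_force: 0.0
```

Emit:
{"api": "drive_tool", "payload": {"targets": [[0,0,0.12,0.85,-0.83,0,0.3],[0,0,0.25,1.7,-1.66,0,0.3],[0,0,0.37,2.55,-2.5,0,0.3],[0,0,0.49,3.38,-3.33,0,0.3],[0,0,0.49,3.38,-3.33,0,0.3]]}}

```text
clock: 1.25
position: [0.4217, 0.3352, 0.227]
ee_rot: [0.251, 3.129, -0.003]
force: [-0.2, -0.5, -0.8]
width: 0.3
gripper_force: 0.0
```

Emit:
{"api": "drive_tool", "payload": {"targets": [[0,0,0.12,0.85,-0.83,0,0.3],[0,0,0.25,1.7,-1.66,0,0.3],[0,0,0.37,2.55,-2.5,0,0.3],[0,0,0.5,3.38,-3.33,0,0.3],[0,0,0.5,3.38,-3.33,0,0.3]]}}

```text
clock: 1.75
position: [0.5561, 0.2012, 0.2268]
ee_rot: [0.182, 3.133, -0.005]
force: [0.4, 0.5, 0.1]
width: 0.299
gripper_force: 0.0
```

Emit:
{"api": "drive_tool", "payload": {"targets": [[0,0,0.1,-0.12,0.17,-1.0,0.28],[0,0,0.1,-0.12,0.17,-2.0,0.28],[0,0,0.1,-0.12,0.17,-2.4,0.28],[0,0,0.1,-0.12,0.17,-2.4,0.28],[0,0,0.1,-0.12,0.17,-2.4,0.28]]}}

```text
clock: 2.25
position: [0.547, 0.2153, 0.1312]
ee_rot: [0.154, 3.138, 0.0]
force: [0.4, 0.3, 0.9]
width: 0.279
gripper_force: 0.0
```

Emit:
{"api": "drive_tool", "payload": {"targets": [[0,0,0,0,0,-0.5,0.28],[0,0,0,0,0,-1.0,0.28],[0,0,0,0,0,-1.55,0.28],[0,0,0,0,0,-1.55,0.28]]}}

```text
clock: 2.65
position: [0.5462, 0.2149, 0.0681]
ee_rot: [-0.154, -3.136, 0.001]
force: [0.1, 0.9, 0.7]
width: 0.283
gripper_force: 0.0
```

Emit:
{"api": "drive_tool", "payload": {"targets": [[0,0,0,0.1,-0.17,0,0.28],[0,0,0,0.1,-0.17,0,0],[0,0,0,0.1,-0.17,0,0],[0,0,0,0.1,-0.17,0,0],[0,0,0,0.1,-0.17,0,0]], "force": 25}}

```text
clock: 3.15
position: [0.5521, 0.2086, 0.0702]
ee_rot: [0.154, 3.135, 0.002]
force: [0.6, 0.1, 7.4]
width: 0.121
gripper_force: 25.0
```

Emit:
{"api": "drive_tool", "payload": {"targets": [[0,0,0,0.03,0.3,0,0],[0,0,0,0.07,0.65,0,0],[0,0,0,0.11,1.0,0,0],[0,0,0,0.14,1.35,0,0],[0,0,0,0.18,1.7,0,0]]}}

```text
clock: 3.65
position: [0.5597, 0.2764, 0.0702]
ee_rot: [0.155, 3.135, 0.001]
force: [2.4, -2.1, 7.0]
width: 0.123
gripper_force: 25.0
```

Emit:
{"api": "drive_tool", "payload": {"targets": [[0,0,0,0.04,0.35,0,0],[0,0,0,0.08,0.7,0,0],[0,0,0,0.12,1.05,0,0],[0,0,0,0.16,1.4,0,0],[0,0,0,0.18,1.56,0,0]]}}

```text
clock: 4.15
position: [0.5668, 0.3401, 0.0702]
ee_rot: [0.153, 3.135, 0.003]
force: [1.1, -1.6, 8.7]
width: 0.12
gripper_force: 25.0
```

Emit:
{"api": "drive_tool", "payload": {"targets": [[0,0,0,0,0,0,0],[0,0,0,0,0,0,0]]}}

```text
clock: 4.35
position: [0.5667, 0.3397, 0.0702]
ee_rot: [0.153, 3.135, 0.004]
force: [2.0, 0.8, 6.4]
width: 0.123
gripper_force: 25.0
```

Emit:
{"api": "drive_tool", "payload": {"targets": [[0,0,0,0,0,0,0.28],[0,0,0,0,0,0,0.28],[0,0,0,0,0,1.1,0.28],[0,0,0,0,0,2.2,0.28],[0,0,0,0,0,3.3,0.5]]}}

```text
clock: 4.85
position: [0.5643, 0.338, 0.2017]
ee_rot: [-0.154, -3.136, 0.002]
force: [0.8, 0.3, 1.1]
width: 0.326
gripper_force: 0.0
```

Emit:
{"api": "drive_tool", "payload": {"targets": [[0,0,-0.04,-0.05,-1.15,0,0.6],[0,0,-0.08,-0.1,-2.3,0,0.6],[0,0,-0.12,-0.15,-3.45,0,0.6],[0,0,-0.15,-0.2,-4.6,0,0.6],[0,0,-0.18,-0.25,-5.78,0,0.6]]}}

```text
clock: 5.35
position: [0.5542, 0.1056, 0.2005]
ee_rot: [-0.178, -3.136, 0.0]
force: [0.2, -0.1, 1.0]
width: 0.601
gripper_force: 0.0
```

Emit:
{"api": "drive_tool", "payload": {"targets": [[0,0,-0.04,-0.05,-1.15,0,0.6],[0,0,-0.08,-0.1,-2.3,0,0.6],[0,0,-0.12,-0.15,-3.45,0,0.6],[0,0,-0.15,-0.2,-4.6,0,0.6],[0,0,-0.18,-0.25,-5.78,0,0.6]]}}

```text
clock: 5.85
position: [0.5443, -0.1253, 0.2006]
ee_rot: [-0.202, -3.134, -0.001]
force: [1.1, 0.4, -0.5]
width: 0.599
gripper_force: 0.0
```

Emit:
{"api": "drive_tool", "payload": {"targets": [[0,0,-0.04,-0.05,-1.15,0,0.6],[0,0,-0.08,-0.1,-2.3,0,0.6],[0,0,-0.12,-0.15,-3.45,0,0.6],[0,0,-0.15,-0.2,-4.6,0,0.6],[0,0,-0.16,-0.25,-5.78,0,0.6]]}}

```text
clock: 6.35
position: [0.5345, -0.3562, 0.2004]
ee_rot: [-0.224, -3.133, -0.002]
force: [0.1, 1.0, 0.6]
width: 0.601
gripper_force: 0.0
```

Emit:
{"api": "drive_tool", "payload": {"targets": [[0,0,0,0,0,0,0.6],[0,0,0,0,0,0,0.6],[0,0,0,0,0,0,0.6]]}}

```text
clock: 6.65
position: [0.5354, -0.3535, 0.2003]
ee_rot: [-0.223, -3.133, -0.002]
force: [-0.2, -0.5, 0.3]
width: 0.601
gripper_force: 0.0
```

Emit:
{"api": "drive_tool", "payload": {"targets": [[0,0,0,0.03,0,-0.8,0.6],[0,0,0,0.03,0,-1.6,0.6],[0,0,0,0.03,0,-2.3,0.6],[0,0,0,0.03,0,-2.7,0.6],[0,0,0,0.03,0,-2.7,0.6]]}}

```text
clock: 7.15
position: [0.5357, -0.3519, 0.0903]
ee_rot: [-0.22, -3.13, -0.005]
force: [-0.2, -0.2, 0.0]
width: 0.602
gripper_force: 0.0
```

Emit:
{"api": "drive_tool", "payload": {"targets": [[0,0,0,0,0,0,0.4],[0,0,0,0,0,0,0.1],[0,0,0,0,0,0,0.1],[0,0,0,0,0,0,0.1],[0,0,0,0,0,0,0.1]], "force": 45}}

```text
clock: 7.65
position: [0.5368, -0.3551, 0.0934]
ee_rot: [0.225, 3.133, -0.0]
force: [-1.6, 2.1, 3.8]
width: 0.235
gripper_force: 45.0
```

Emit:
{"api": "drive_tool", "payload": {"targets": [[0,0,0,0,0,0.5,0.1],[0,0,0,0,0,1.2,0.1],[0,0,0,0,0,2.0,0.1],[0,0,0,0,0,2.9,0.1],[0,0,0,0,0,2.9,0.1]]}}

```text
clock: 8.15
position: [0.5384, -0.3569, 0.2139]
ee_rot: [0.225, 3.126, -0.005]
force: [1.1, -0.5, -1.7]
width: 0.237
gripper_force: 45.0
```

Emit:
{"api": "drive_tool", "payload": {"targets": [[0,0,0.1,-0.1,0.8,0,0.1],[0,0,0.2,-0.22,2.0,0,0.1],[0,0,0.3,-0.35,3.2,0,0.1],[0,0,0.4,-0.5,4.4,0,0.1],[0,0,0.41,-0.58,5.26,0,0.1]]}}

```text
clock: 8.65
position: [0.5121, -0.1411, 0.2079]
ee_rot: [-0.165, -3.136, -0.002]
force: [1.2, -0.3, -1.6]
width: 0.242
gripper_force: 45.0
```

Emit:
{"api": "drive_tool", "payload": {"targets": [[0,0,0,0,0,0,0.1],[0,0,0,0,0,0,0.1],[0,0,0,0,0,0,0.1]]}}

```text
clock: 8.95
position: [0.513, -0.146, 0.2085]
ee_rot: [-0.171, -3.137, 0.001]
force: [-0.1, 0.2, -2.4]
width: 0.237
gripper_force: 45.0
```

Run:
```python
from h import *
s=shot('scene');cv2.imwrite('pics/c3.png',cv2.resize(s['pixels'][180:440,200:500],None,fx=2,fy=2)[:,:,::-1])
```

```text
(no output)
```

View pics/c3.png

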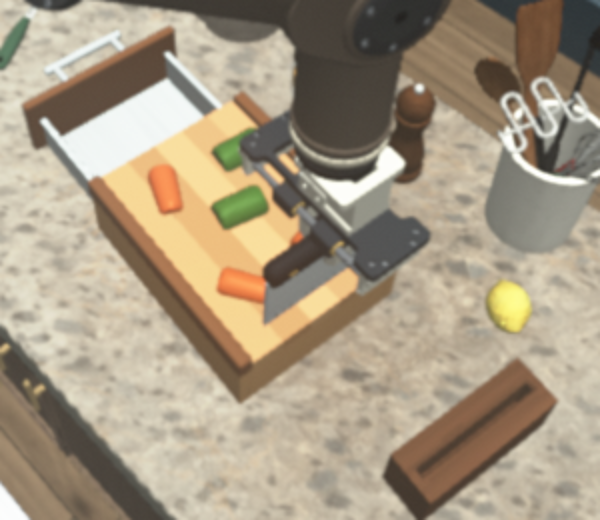

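The scraper is held upright above the right end of the board, the tray is open, and the empty slot shows at crop (420,470)–(535,388). I'm lowering and sweeping.

Emit:
{"api": "drive_tool", "payload": {"targets": [[0,0,-0.06,0,0,-0.3,0.1],[0,0,-0.06,0,0.03,-0.6,0.1],[0,0,-0.06,0,0.03,-0.68,0.1],[0,0,-0.06,0,0.03,-0.68,0.1],[0,0,-0.06,0,0.03,-0.68,0.1]]}}

```text
clock: 9.5
position: [0.5132, -0.1437, 0.1814]
ee_rot: [-0.177, -3.136, 0.0]
force: [1.2, -0.0, -2.7]
width: 0.237
gripper_force: 45.0
```

Emit:
{"api": "drive_tool", "payload": {"targets": [[0,0,0,0.04,0.35,0,0.1],[0,0,0,0.08,0.7,0,0.1],[0,0,0,0.12,1.05,0,0.1],[0,0,0,0.15,1.4,0,0.1],[0,0,0,0.19,1.75,0,0.1]]}}

```text
clock: 10.0
position: [0.521, -0.0718, 0.1817]
ee_rot: [0.176, 3.136, 0.0]
force: [0.4, -1.1, -1.8]
width: 0.237
gripper_force: 45.0
```

Emit:
{"api": "drive_tool", "payload": {"targets": [[0,0,0,0.04,0.35,0,0.1],[0,0,0,0.08,0.7,0,0.1],[0,0,0,0.12,1.05,0,0.1],[0,0,0,0.15,1.4,0,0.1],[0,0,0,0.19,1.75,0,0.1]]}}

```text
clock: 10.5
position: [0.5284, -0.0025, 0.1815]
ee_rot: [-0.177, -3.136, 0.0]
force: [-1.1, -1.5, -1.1]
width: 0.238
gripper_force: 45.0
```

Run:
```python
from m import *
s=shot('scene','s4.png')
o=np.array([527.5,-12.9]);t=np.radians(-6.1);R=np.array([[np.cos(t),-np.sin(t)],[np.sin(t),np.cos(t)]])
for p in pieces(s,.105):print(p[0],((p[1]-o)@R).round(),p[2:])
d=shot('top')
for p in pieces(d):print(p[0],((p[1]-o)@R).round(),p[2:])
q=arm.observe();print((q['position'][:2]*1000-o)@R,q['position'],q['force'])
```

```text
car [-68.  34.] (array([28., 62.]), 85, array([362., 305.]))
car [-48.  84.] (array([59., 27.]), 64, array([341., 293.]))
car [68. 41.] (array([13., 51.]), 77, array([365., 249.]))
cou [66. 79.] (array([38., 47.]), 79, array([350., 248.]))
[-0.24242729 12.43438185] [ 5.28580273e-01 -5.10261008e-04  1.81391679e-01] [ 0.24435411  0.17640768 -3.22527226]
```

View pics/s4.png

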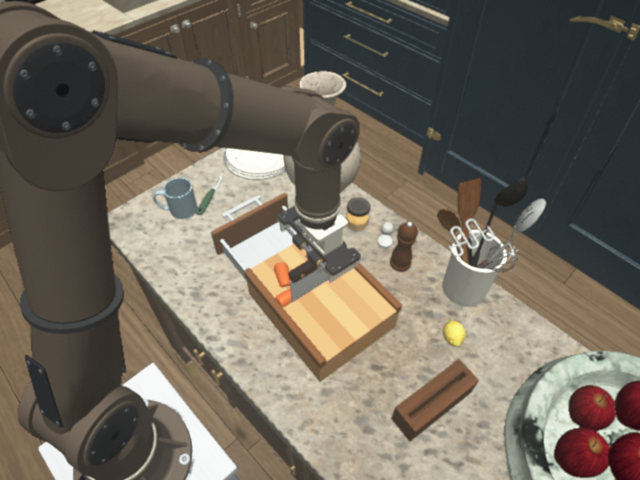

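The sweep is pushing all five pieces ahead of the blade at (310,270). I'm continuing off the end.

Emit:
{"api": "drive_tool", "payload": {"targets": [[0,0,0,0.03,0.35,0,0.1],[0,0,0,0.07,0.7,0,0.1],[0,0,0,0.11,1.05,0,0.1],[0,0,0,0.14,1.4,0,0.1],[0,0,0,0.18,1.75,0,0.1]]}}

```text
clock: 11.1
position: [0.5357, 0.0679, 0.1815]
ee_rot: [-0.177, -3.137, -0.0]
force: [-0.9, -0.8, -2.3]
width: 0.238
gripper_force: 45.0
```

Emit:
{"api": "drive_tool", "payload": {"targets": [[0,0,0,0.04,0.35,0,0.1],[0,0,0,0.08,0.7,0,0.1],[0,0,0,0.12,1.05,0,0.1],[0,0,0,0.16,1.4,0,0.1],[0,0,0,0.2,1.9,0,0.1]]}}

```text
clock: 11.6
position: [0.5439, 0.143, 0.1816]
ee_rot: [0.179, 3.136, -0.0]
force: [-0.1, -0.3, -2.7]
width: 0.238
gripper_force: 45.0
```

Emit:
{"api": "drive_tool", "payload": {"targets": [[0,0,0,0,0,0,0.1],[0,0,0,0,0,0,0.1],[0,0,0,0,0,0,0.1]]}}

```text
clock: 11.9
position: [0.5437, 0.1421, 0.1815]
ee_rot: [0.178, 3.137, -0.0]
force: [0.0, -0.4, -2.2]
width: 0.237
gripper_force: 45.0
```

Run:
```python
from m import *
s=shot('scene');cv2.imwrite('pics/c5.png',np.vstack([cv2.resize(s['pixels'][170:340,200:400],None,fx=1.75,fy=1.75),cv2.resize(shot('top')['pixels'][200:350,230:430],None,fx=1.75,fy=1.75)])[:,:,::-1])
o=np.array([527.5,-12.9]);t=np.radians(-6.1);R=np.array([[np.cos(t),-np.sin(t)],[np.sin(t),np.cos(t)]])
q=arm.observe();print((q['position'][:2]*1000-o)@R,q['position'],q['force'])
```

```text
[ -0.36506116 155.51165166] [0.54366231 0.14176993 0.18158144] [-1.04600283 -1.0579513  -2.85047677]
```

View pics/c5.png

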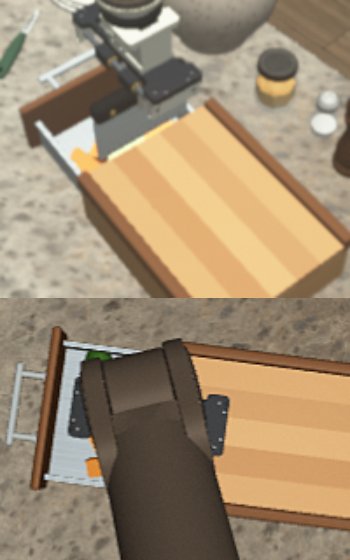

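The board is empty and pieces show in the tray at crop (90,155) and (95,465). I'm returning to above the slot.

Emit:
{"api": "drive_tool", "payload": {"targets": [[0,0,0,0,0,0.4,0.1],[0,0,0,0,0,0.75,0.1],[0,0,-0.05,-0.03,-0.9,0.75,0.1],[0,0,-0.1,-0.06,-2.0,0.75,0.1],[0,0,-0.1,-0.08,-3.1,0.75,0.1]]}}

```text
clock: 12.5
position: [0.5402, 0.0169, 0.2118]
ee_rot: [0.19, 3.135, 0.0]
force: [1.1, -1.3, -2.6]
width: 0.234
gripper_force: 45.0
```

Emit:
{"api": "drive_tool", "payload": {"targets": [[0,0,-0.05,-0.02,-1.1,0,0.1],[0,0,-0.1,-0.04,-2.2,0,0.1],[0,0,-0.1,-0.06,-3.3,0,0.1],[0,0,-0.1,-0.06,-4.4,0,0.1],[0,0,-0.12,-0.06,-5.5,0,0.1]]}}

```text
clock: 13.0
position: [0.5375, -0.2038, 0.2118]
ee_rot: [0.209, 3.134, 0.0]
force: [1.8, 1.0, -2.1]
width: 0.24
gripper_force: 45.0
```

Emit:
{"api": "drive_tool", "payload": {"targets": [[0,0,-0.05,-0.02,-1.1,0,0.1],[0,0,-0.1,-0.04,-2.2,0,0.1],[0,0,-0.12,-0.04,-3.2,0,0.1],[0,0,-0.12,-0.04,-3.8,0,0.1],[0,0,-0.12,-0.04,-3.8,0,0.1]]}}

```text
clock: 13.5
position: [0.5342, -0.359, 0.2115]
ee_rot: [-0.235, -3.132, 0.005]
force: [-0.0, -0.4, -1.8]
width: 0.237
gripper_force: 45.0
```

Emit:
{"api": "drive_tool", "payload": {"targets": [[0,0,0,0,0,0,0.1],[0,0,0,0,0,0,0.1],[0,0,0,0,0,0,0.1]]}}

```text
clock: 13.8
position: [0.5369, -0.352, 0.2116]
ee_rot: [0.221, 3.134, 0.001]
force: [-0.6, 0.4, -1.9]
width: 0.235
gripper_force: 45.0
```

Run:
```python
from m import *
s=shot('scene');t=shot('top')
a=cv2.resize(s['pixels'][330:450,370:510],None,fx=3,fy=3);b=cv2.resize(t['pixels'][200:340,230:400],None,fx=2.25,fy=2.25)
cv2.imwrite('pics/c6.png',np.hstack([a,cv2.resize(b,(int(b.shape[1]*a.shape[0]/b.shape[0]),a.shape[0]))])[:,:,::-1])
print(plane(s,[(410,415),(467.5,374)],.07))
for p in pieces(t,.025):print(p)
print(arm.observe()['position'],arm.observe()['ee_rot'])
```

```text
[[ 0.46198305 -0.34318081  0.07      ]
 [ 0.61864525 -0.3731621   0.07      ]]
('cou', array([621., 227.]), array([38., 62.]), 82, array([285., 241.]))
[ 0.5368459  -0.35235084  0.21168121] [2.21143265e-01 3.13352947e+00 7.16538164e-04]
```

View pics/c6.png

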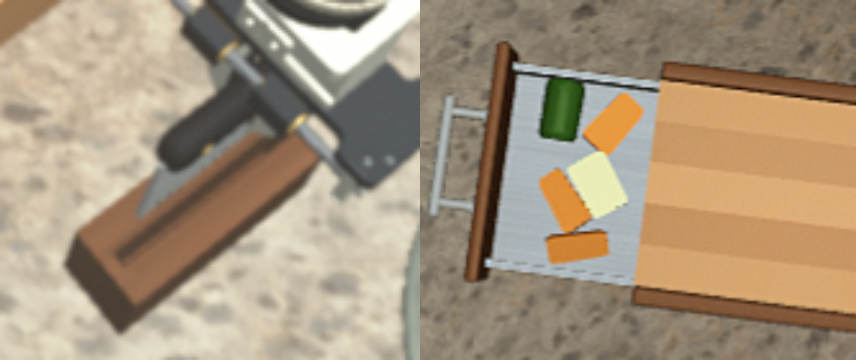

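All five pieces lie spread over the tray floor, and the blade hovers over its slot. I'm fine-tuning and lowering.

Emit:
{"api": "drive_tool", "payload": {"targets": [[0,0,-0.03,0,-0.07,-0.5,0.1],[0,0,-0.03,0,-0.07,-1.0,0.1],[0,0,-0.03,0,-0.07,-1.4,0.1],[0,0,-0.03,0,-0.07,-1.4,0.1],[0,0,-0.03,0,-0.07,-1.4,0.1]]}}

```text
clock: 14.4
position: [0.5367, -0.3559, 0.1559]
ee_rot: [-0.227, -3.133, -0.0]
force: [0.6, 0.7, -1.8]
width: 0.237
gripper_force: 45.0
```

Emit:
{"api": "drive_tool", "payload": {"targets": [[0,0,0,0,0,0,0.1],[0,0,0,0,0,0,0.1],[0,0,0,0,0,0,0.1]]}}

```text
clock: 14.7
position: [0.5368, -0.3565, 0.1563]
ee_rot: [0.228, 3.132, -0.001]
force: [-0.7, 0.1, -2.6]
width: 0.238
gripper_force: 45.0
```

Emit:
{"api": "drive_tool", "payload": {"targets": [[0,0,0,0,0.03,-0.1,0.1],[0,0,0,0,0.03,-0.2,0.1],[0,0,0,0,0.03,-0.35,0.1],[0,0,0,0,0.03,-0.5,0.1],[0,0,0,0,0.03,-0.5,0.1]]}}

```text
clock: 15.2
position: [0.5358, -0.3547, 0.1342]
ee_rot: [-0.228, -3.131, -0.001]
force: [-0.6, -0.3, -2.1]
width: 0.236
gripper_force: 45.0
```

Emit:
{"api": "drive_tool", "payload": {"targets": [[0,0,0,0.02,0,-0.2,0.1],[0,0,0,0.02,0,-0.45,0.1],[0,0,0,0.02,0,-0.7,0.1],[0,0,0,0.02,0,-0.9,0.1],[0,0,0,0.02,0,-0.98,0.1]]}}

```text
clock: 15.7
position: [0.5367, -0.3547, 0.0949]
ee_rot: [-0.228, -3.132, -0.001]
force: [-0.1, -0.2, -2.0]
width: 0.233
gripper_force: 45.0
```

Emit:
{"api": "drive_tool", "payload": {"targets": [[0,0,0,0,0,0,0.1],[0,0,0,0,0,0,0.1]]}}

```text
clock: 15.9
position: [0.5374, -0.3552, 0.0965]
ee_rot: [0.228, 3.133, -0.0]
force: [0.5, -0.1, -2.4]
width: 0.239
gripper_force: 45.0
```

Emit:
{"api": "drive_tool", "payload": {"targets": [[0,0,0,0,0,-0.06,0.1],[0,0,0,0,0,-0.06,0.5],[0,0,0,0,0,-0.06,0.6],[0,0,0,0,0,-0.06,0.6],[0,0,0,0,0,0.4,0.6]]}}

```text
clock: 16.4
position: [0.5361, -0.3542, 0.1106]
ee_rot: [-0.227, -3.13, -0.003]
force: [0.2, 1.6, -0.3]
width: 0.536
gripper_force: 0.0
```

Emit:
{"api": "drive_tool", "payload": {"targets": [[0,0,0,0,0,0.8,0.6],[0,0,0,0,0,1.6,0.6],[0,0,0,0,0,2.4,0.6],[0,0,0,0,0,2.4,0.6]]}}

```text
clock: 16.8
position: [0.5393, -0.3569, 0.2135]
ee_rot: [0.228, 3.126, -0.005]
force: [0.3, 0.3, -0.4]
width: 0.599
gripper_force: 0.0
```

Emit:
{"api": "drive_tool", "payload": {"targets": [[0,0,0.04,0.05,1.15,0,0.3],[0,0,0.08,0.1,2.3,0,0.3],[0,0,0.12,0.15,3.45,0,0.3],[0,0,0.15,0.2,4.6,0,0.3],[0,0,0.18,0.25,5.78,0,0.3]]}}

```text
clock: 17.3
position: [0.5469, -0.1222, 0.2081]
ee_rot: [0.203, 3.135, 0.0]
force: [1.1, 0.5, -0.9]
width: 0.306
gripper_force: 0.0
```

Emit:
{"api": "drive_tool", "payload": {"targets": [[0,0,0.04,0.05,1.15,0,0.28],[0,0,0.08,0.1,2.3,0,0.28],[0,0,0.12,0.15,3.45,0,0.28],[0,0,0.15,0.2,4.6,0,0.28],[0,0,0.18,0.25,5.78,0,0.28]]}}

```text
clock: 17.8
position: [0.5569, 0.109, 0.2081]
ee_rot: [0.179, 3.136, 0.0]
force: [0.6, -0.2, -0.9]
width: 0.276
gripper_force: 0.0
```

Emit:
{"api": "drive_tool", "payload": {"targets": [[0,0,0.04,0.05,1.15,0,0.28],[0,0,0.08,0.1,2.3,0,0.28],[0,0,0.12,0.15,3.45,0,0.28],[0,0,0.15,0.2,4.6,0,0.28],[0,0,0.16,0.25,5.78,0,0.28]]}}

```text
clock: 18.3
position: [0.567, 0.3401, 0.208]
ee_rot: [-0.157, -3.138, 0.0]
force: [0.6, 0.5, -0.0]
width: 0.282
gripper_force: 0.0
```

Emit:
{"api": "drive_tool", "payload": {"targets": [[0,0,0,0,0,0,0.28],[0,0,0,0,0,0,0.28],[0,0,0,0,0,0,0.28]]}}

```text
clock: 18.6
position: [0.5675, 0.337, 0.208]
ee_rot: [-0.159, -3.137, 0.002]
force: [-0.1, 0.2, 0.3]
width: 0.28
gripper_force: 0.0
```

Run:
```python
from m import *
s=shot('scene');cv2.imwrite('pics/c7.png',np.hstack([cv2.resize(s['pixels'][330:450,370:510],None,fx=3,fy=3),cv2.resize(s['pixels'][170:320,190:330],(336,360))])[:,:,::-1])
```

```text
(no output)
```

View pics/c7.png

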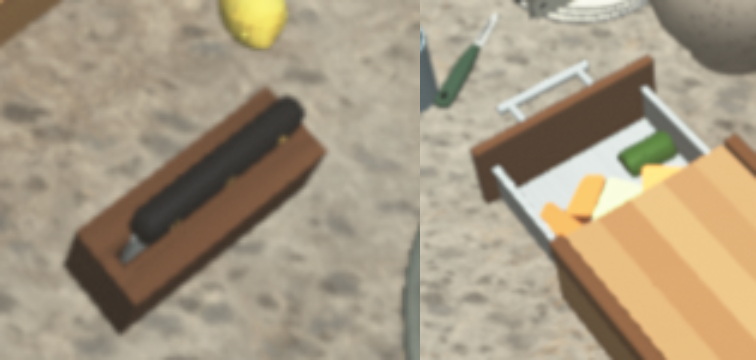

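The scraper stands fully down in its block, and the tray with all the pieces is open with its handle free. I'm gripping the handle.

Emit:
{"api": "drive_tool", "payload": {"targets": [[0,0,0,0,0.06,-0.9,0.28],[0,0,0,0,0.06,-1.8,0.28],[0,0,0,0,0.06,-2.6,0.28],[0,0,0,0,0.06,-3.2,0.28],[0,0,0,0,0.06,-3.45,0.28]]}}

```text
clock: 19.15
position: [0.5664, 0.3384, 0.0681]
ee_rot: [-0.16, -3.135, 0.004]
force: [-0.6, 0.3, -0.1]
width: 0.281
gripper_force: 0.0
```

Emit:
{"api": "drive_tool", "payload": {"targets": [[0,0,0,0,0,0,0.28],[0,0,0,0,0,0,0],[0,0,0,0,0,0,0],[0,0,0,0,0,0,0]], "force": 25}}

```text
clock: 19.55
position: [0.5682, 0.3403, 0.072]
ee_rot: [0.158, 3.136, 0.001]
force: [-0.8, -4.9, 5.3]
width: 0.125
gripper_force: 25.0
```

Emit:
{"api": "drive_tool", "payload": {"targets": [[0,0,0,-0.02,-0.15,0,0],[0,0,0,-0.05,-0.4,0,0],[0,0,0,-0.08,-0.7,0,0],[0,0,0,-0.11,-1.0,0,0],[0,0,0,-0.14,-1.3,0,0]]}}

```text
clock: 20.05
position: [0.5625, 0.2891, 0.0719]
ee_rot: [0.156, 3.135, 0.004]
force: [0.0, 2.2, 8.7]
width: 0.12
gripper_force: 25.0
```

Emit:
{"api": "drive_tool", "payload": {"targets": [[0,0,0,-0.03,-0.3,0,0],[0,0,0,-0.06,-0.6,0,0],[0,0,0,-0.1,-0.9,0,0],[0,0,0,-0.13,-1.2,0,0],[0,0,0,-0.16,-1.5,0,0]]}}

```text
clock: 20.55
position: [0.5559, 0.2292, 0.0719]
ee_rot: [0.156, 3.136, 0.004]
force: [-0.5, 2.4, 10.7]
width: 0.12
gripper_force: 25.0
```

Emit:
{"api": "drive_tool", "payload": {"targets": [[0,0,0,-0.03,-0.25,0,0],[0,0,0,-0.05,-0.5,0,0],[0,0,0,-0.08,-0.75,0,0],[0,0,0,-0.1,-0.97,0,0],[0,0,0,-0.1,-0.97,0,0]]}}

```text
clock: 21.05
position: [0.5516, 0.1912, 0.0718]
ee_rot: [0.156, 3.136, 0.005]
force: [-1.2, 3.4, 10.3]
width: 0.121
gripper_force: 25.0
```

Emit:
{"api": "drive_tool", "payload": {"targets": [[0,0,0,0,0,0,0],[0,0,0,0,0,0,0]]}}

```text
clock: 21.25
position: [0.5516, 0.1911, 0.0717]
ee_rot: [0.156, 3.136, 0.004]
force: [-1.4, 2.2, 10.2]
width: 0.117
gripper_force: 25.0
```

Emit:
{"api": "drive_tool", "payload": {"targets": [[0,0,0,0,-0.08,0,0],[0,0,0,0,-0.12,0,0],[0,0,0,0,-0.12,0,0]]}}

```text
clock: 21.55
position: [0.5517, 0.1911, 0.0719]
ee_rot: [0.15, 3.135, 0.012]
force: [0.8, 16.5, 6.3]
width: 0.12
gripper_force: 25.0
```

At the stop. Releasing and rising clear.

Emit:
{"api": "drive_tool", "payload": {"targets": [[0,0,0,0,0.1,0,0],[0,0,0,0,0.1,0,0.28],[0,0,0,0,0.1,0,0.28],[0,0,0,0,0.1,0.8,0.28],[0,0,0,0,0.1,1.8,0.28]]}}

```text
clock: 22.05
position: [0.5493, 0.1879, 0.1412]
ee_rot: [-0.157, -3.133, 0.004]
force: [1.2, 0.8, 0.1]
width: 0.281
gripper_force: 0.0
```

Emit:
{"api": "drive_tool", "payload": {"targets": [[0,0,0,0,0,1.1,0.28],[0,0,0,0,1.0,2.2,0.28],[0,0,0,-0.5,2.1,2.2,0.28],[0,0,0,-1.0,3.2,2.2,0.28],[0,0,0,-1.5,4.0,2.2,0.28]]}}

```text
clock: 22.55
position: [0.4899, 0.3515, 0.2304]
ee_rot: [-0.155, -3.137, -0.001]
force: [1.1, 1.1, -0.1]
width: 0.276
gripper_force: 0.0
```

Emit:
{"api": "drive_tool", "payload": {"targets": [[0,0,0,0,0,0,0.28],[0,0,0,0,0,0,0.28],[0,0,0,0,0,0,0.28],[0,0,0,0,0,0,0.28]]}}

```text
clock: 22.95
position: [0.4922, 0.3474, 0.2302]
ee_rot: [0.161, 3.137, -0.001]
force: [-0.6, 0.4, -0.2]
width: 0.279
gripper_force: 0.0
```

Run:
```python
from m import *
shot('scene','s8.png')
```

```text
(no output)
```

View pics/s8.png

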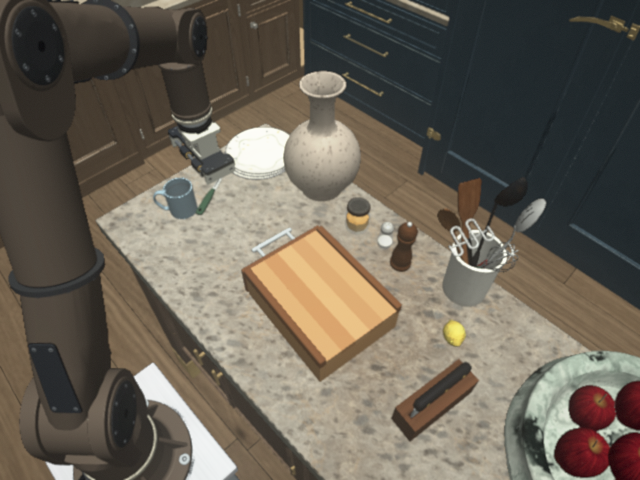

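The tray is shut (its handle at (273,241)), the board is clear, the scraper is in its block at (437,398), and the arm is clear of everything.

```bash
python3 -c "
from cell import arm
print(arm.sign_off())"
```

```text
the job is handed in; nothing more can be done
None
```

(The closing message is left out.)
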